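# Push the carton aside and flip the buckle box open

### The job

On the packing bench a small carton stands right behind the closed grey strap-buckle box, where its lid has to swing. With the fingertips, push the carton along the bench until it is completely past one end of the box, still standing upright, and only then flip the lid up and over past its balance point so that it lies back fully open on its stop by its own weight. Only push: do not lift or carry the carton, do not tip it, and leave the tape roll, the blue tray and the glue bottle where they stand.

Things in the scene. Friction and masses are not known exactly. Their poses are not given: they have to be found in the camera images.
- box: Grey sheet-metal box fixed to the bench, holds strap buckles: 120 mm deep (its x), 150 mm long (its y), walls 60 mm high, 4 mm thick. Origin: centre of its underside. Its +x points from the lip (front) to the hinge (back) side, y along the hinge, z up. The front faces the robot's right (world -y), turned up to 0.4 rad either way.
- lid (a joint): Hinge angle of the box's lid, rad: 0 closed (level), grows as the lip goes up and over to the back, 2.1 fully open on its stop. Free hinge, no spring: the lid falls shut below about 1.5 and falls open beyond about 1.6. Plate 120 x 150 mm, 5 mm thick, 0.25 kg (+-30 %), underside 60.5 mm above the bench when closed. The carton behind would keep it from opening fully.
- lid_hinge (a point): Middle of the hinge line, at the box's back top edge: 60 mm behind the box's centre along its +x, 60.5 mm above the bench. The hinge line is parallel to the box's y.
- lid_lip (a point): Middle of the outer edge of the lid's lip (moves with the lid): a tongue 70 mm long (along y), 5 mm thick, in the middle of the lid's front edge. It sticks out 23.5 mm from the box's front wall, bent up by 0.35 rad; closed, its outer edge is about 71 mm above the bench. The space below it is free: a fingertip tilted forward goes under it.
- carton: Closed brown cardboard carton, loose: 60 mm (its x) by 100 mm (its y) by 110 mm high, 0.25 to 0.5 kg. Origin: centre of its underside. It stands 5 to 25 mm behind the box's back wall with its long side along the box, up to 40 mm off the box's middle.
- tape_roll: Bystander: brown roll of packing tape lying flat, 100 mm across, 48 mm high, with a 76 mm hole. Origin: centre of its underside.
- tray: Bystander: blue open plastic tray 100 x 80 mm, 45 mm high. Origin: centre of its underside.
- glue: Bystander: white plastic glue bottle 60 mm across, 120 mm high. Origin: centre of its underside.
There are look-alikes about, which are no part of the job. Of the things shaped like the box, the grey one is meant.

How it is judged:
By the outcome, as a careful person would: the job done as asked, in the order asked, and still so for the second after the job is handed in, with the robot touching nothing.
It also fails if it takes over 56 s, if anything falls off the work surface, if the arm or the gripper's body presses on something with over 40 N, if the wrist force passes 120 N, or if a joint passes its speed limit or range.

### The arm

A 6-joint arm with a two-finger parallel gripper is mounted at the origin on the work surface. World frame = base frame: x ahead of the robot, y to its left, z up, the work surface at z = 0. Lengths are in m, angles in rad, forces in N, time in s.
With the tool pointing down it reaches from about 0.35 to 0.975 m from the base axis. Payload 4.9 kg.
Tool frame: the origin (TCP) lies at the very end of the fingers, on their centre line; the grasp point (between the pads) lies 19 mm behind it; z points along the fingers, y is the direction in which the jaws open and shut (so a half turn about z gives the same grasp; the last joint's range is limited). The gripper opens to 85 mm and grips with 20 to 120 N. Pads are 22 mm wide; open, the fingers measure 114 mm over their backs; the gripper's body (76 mm by 85 mm) begins 54 mm behind the grasp point. The pads swing forward as they close: fully open they stand 13 mm farther back than shut.
Start: joints at [-0.119, 0.053, 1.613, -0, 1.476, -0.119], TCP at [0.625, 0, 0.231] pointing down, gripper open.
Joint ranges: [-3.01, 3.01], [-1.01, 2.22], [0.06, 2.58], [-1.02, 4.17], [0.09, 2.62], [-3.14, 3.14]. Speed limits (rad/s): [2.57, 2.57, 3.14, 3.14, 3.14, 3.14].

### API

Orientations are given as a unit quaternion [w, x, y, z].
In Python, from plant import monitor, eyes, manip gives the robot as it stands.
- The arm moves only by the tool step_arm, never from a script. Its argument "motion" is a list of rows, each a list of 7 numbers: the shift along the world's x, y, z scaled (see below), then the turn, a rotation vector about the world's x, y, z scaled (see below), then the closure in counts, from 0 (fully open) to 255 (shut). In form: [[x, y, z, ax, ay, az, grip], ...]. A call has 1 to 10 rows; each row is the pose to reach, as a shift and turn from the pose commanded when the call began; what a row does not reach only later rows make up. The controller multiplies each number of a shift by 0.5 m and each number of a turn by 1.5 rad. A row lasts 1/10 s, in which the tool goes at most 50 mm and 8.59 degrees, less where a joint would pass 70% of its speed; a pose out of reach is approached as far as the arm can. A call with a number of a shift or a turn outside -1 to 1 is refused whole. A call with a gripper value outside its range is refused whole. The fingers move at their own pace and stop on an object; the grip force is fixed at half the most. Time passes only in rows, so rows that repeat a pose let the fingers close. It gives the time, the measured TCP pose, the force and the opening at its end, in the units of the state.
- monitor.state(): the state, without advancing time (a new reading comes with each control period).
- eyes.grab_frame(name): name is "scene" or "side" or "wrist"; returns a dict with "pixels" (480x640x3 uint8, red, green, blue), "mtx" (3x3 intrinsics, pixels), "dist" ([k1, k2, p1, p2, k3] as OpenCV has them; the pictures are not rectified), "rvec" (rotation vector, rad) and "tvec" (3), from world to camera coordinates, as OpenCV has them; the wrist camera has in their place "hand_eye" (4x4, takes a point from camera to tool coordinates, whose origin is the TCP and whose axes are the flange's). Camera axes: x right, y down, z forward; pixel columns grow to the right and rows downward; lengths in m; the calibration is good to about 2 mm. A picture is of the moment at which its call begins: read the wrist's pose just before it. There is no depth.
- manip.job_done(): hands the job in, once; it reports no verdict.
Trained networks look in the newest picture that a camera, given by its name, has taken for a name from the list of things; names that differ only in an ending like _2 or _b are one class to them, and where a whole thing is asked for, a point or a joint stands for the part that bears it (a point fixed in the world has none). Each returns a list of dicts, best first, with "p" (0 to 1); they miss things now and then, are a little off and sometimes report something else, mostly with a low value. They report only what shows in the picture. A call takes as long as a camera call. They do not tell look-alikes from the thing itself.
- eyes.look_for(name, camera): "box" ([centre column, centre row, width, height] in pixels, round what is visible of it).
- eyes.pinpoint(name, camera): "uv" ([column, row] in pixels: a listed point, or the origin of a listed thing).
The state is a dict: "time": time; "joint_pos": joint angles; "joint_vel": joint speeds; "joint_efforts": joint torques, N m; "tool_pos": TCP position; "tool_rot": TCP orientation; "contact_force": force on the tool from outside, world axes, zero at the start; "ft_torque": the same for the moment, N m; "gripper_width": opening from 0.0 (shut) to 1.0 (fully open).
Only numpy, scipy, OpenCV 4.12 (cv2) and the standard library are available. Lean on these libraries where they do the work, as an engineer would, in place of code of your own. Each camera call takes 0.05 s, during which the arm holds its last target.

## Working session

There is one attempt and no reset: what is moved stays moved. The work goes in short steps, Python scripts to look and compute and a tool call to move; the robot and the scene stay as the last step left them, time stands still between calls to the robot, and variables do not carry over. Pictures are saved under pics/ and viewed, and the job is handed in when it is done.

Besides the shell and the picture viewer there is one more tool, called by a JSON object that holds its "name" and its "arguments". step_arm: Moves the arm, as the interface text tells. Its arguments: {"type":"object","properties":{"motion":{"type":"array","items":{"type":"array","items":{"type":"number"}}}},"required":["motion"]}

```bash
mkdir -p pics; ls
python3 - <<'E'
from plant import monitor, eyes, manip
import cv2, json
print(monitor.state())
for n in ["scene","side","wrist"]:
    f=eyes.grab_frame(n)
    cv2.imwrite(f"pics/{n}0.png",cv2.cvtColor(f["pixels"],cv2.COLOR_RGB2BGR))
    print(n,{k:v for k,v in f.items() if k!="pixels"})
    for t in ["box","carton","tape_roll","tray","glue"]:
        print(t,eyes.look_for(t,n)[:3])
    for t in ["lid_hinge","lid_lip","carton","box"]:
        print('pt',t,eyes.pinpoint(t,n)[:3])
print(monitor.state()["time"])
E
```

```text
pics
{'time': 0.0, 'joint_pos': array([-1.19007313e-01,  5.33523902e-02,  1.61431879e+00, -4.60385804e-05,
        1.47599822e+00, -1.19023639e-01]), 'joint_vel': array([ 3.20094773e-05,  2.75781111e-04,  6.28567880e-04, -2.77769716e-03,
       -8.59790619e-04,  6.23763502e-04]), 'joint_efforts': array([ 2.70554956e-04, -3.93670499e+01, -3.70175600e+01, -1.62778279e-04,
        6.93513779e-03, -6.06393527e-06]), 'tool_pos': array([6.24365282e-01, 5.88391817e-05, 2.30050984e-01]), 'tool_rot': array([-8.02061828e-04,  7.07099070e-01,  7.07113730e-01, -6.59877851e-04]), 'contact_force': array([ 0.08105598, -0.48975022,  0.42016149]), 'ft_torque': array([ 0.02801648, -0.01566953,  0.02963957]), 'gripper_width': 0.9995440454822957}
scene {'mtx': array([[598.61263313,   0.        , 317.31661683],
       [  0.        , 598.61263313, 226.9125813 ],
       [  0.        ,   0.        ,   1.        ]]), 'dist': array([-0.00542461,  0.        ,  0.        ,  0.        ,  0.        ]), 'rvec': array([ 1.18215968,  2.06654913, -1.12687036]), 'tvec': array([ 0.26376553, -0.16165623,  1.93335432])}

[... 2240 characters left out ...]
-01,  9.47442156e-01,
        -1.42596973e-01],
       [ 0.00000000e+00,  0.00000000e+00,  0.00000000e+00,
         1.00000000e+00]])}
box [{'box': [81.2, 233.1, 162.3, 159.6], 'p': 0.91}, {'box': [250.6, 278.8, 158.2, 146.7], 'p': 0.69}]
carton [{'box': [260.6, 178.8, 136.9, 88.9], 'p': 0.96}, {'box': [250.8, 276.8, 156.7, 145.6], 'p': 0.69}]
tape_roll []
tray []
glue []
pt lid_hinge [{'uv': [252.5, 219.3], 'p': 0.72}, {'uv': [22.8, 174.2], 'p': 0.71}]
pt lid_lip [{'uv': [70.4, 305.3], 'p': 0.77}, {'uv': [257.9, 346.0], 'p': 0.55}]
pt carton [{'uv': [279.3, 167.2], 'p': 0.97}]
pt box [{'uv': [87.2, 214.9], 'p': 0.79}, {'uv': [260.3, 252.4], 'p': 0.64}, {'uv': [258.3, 348.0], 'p': 0.44}]
1.5
```

View pictures.

View pics/scene0.png

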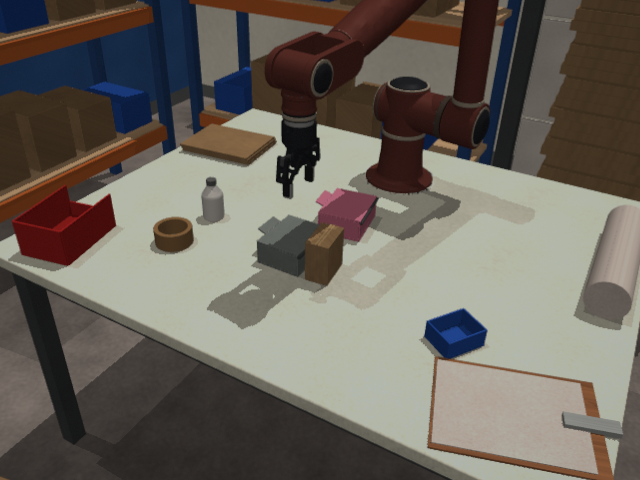

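View pics/side0.png

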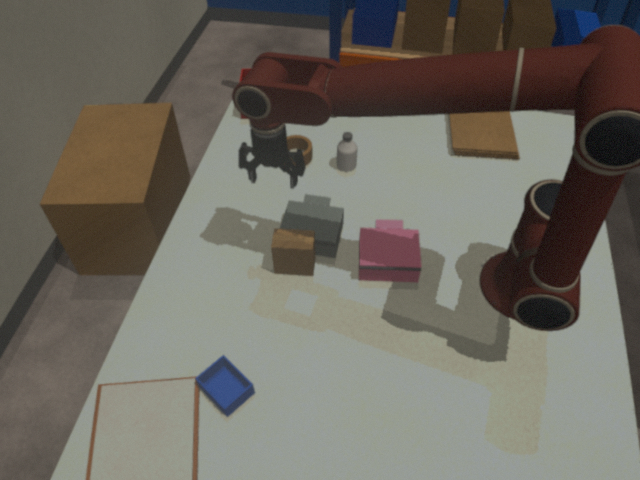

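View pics/wrist0.png

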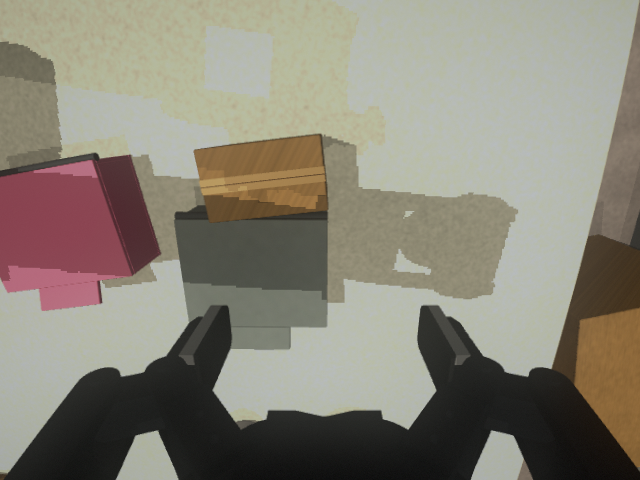

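```bash
cat > h.py <<'E'
import numpy as np, cv2
from scipy.spatial.transform import Rotation as R
def rot(q): return R.from_quat([q[1],q[2],q[3],q[0]]).as_matrix()
def cam(f,st=None):
    """returns Rcw(cam->world), origin"""
    if 'hand_eye' in f:
        H=np.array(f['hand_eye']); Rt=rot(st['tool_rot']); 
        return Rt@H[:3,:3], Rt@H[:3,3]+st['tool_pos']
    Rw=cv2.Rodrigues(f['rvec'])[0]
    return Rw.T, -Rw.T@f['tvec']
def unproj(f,c,uv,z):
    Rc,o=c
    p=cv2.undistortPoints(np.array(uv,float).reshape(-1,1,2),f['mtx'],f['dist']).reshape(-1,2)
    d=np.c_[p,np.ones(len(p))]@Rc.T
    return o+d*((z-o[2])/d[:,2])[:,None]
def proj(f,c,P):
    Rc,o=c
    r=cv2.Rodrigues(Rc.T)[0]
    return cv2.projectPoints(np.array(P,float).reshape(-1,1,3),r,-Rc.T@o,f['mtx'],f['dist'])[0].reshape(-1,2)
E
python3 - <<'E'
from plant import monitor, eyes, manip
import cv2,pickle
st=monitor.state()
d={}
for n in ["scene","side","wrist"]:
    d[n]=eyes.grab_frame(n)
pickle.dump((st,d),open('f0.pkl','wb'))
def crop(n,x0,y0,w,h,s,o):
    p=cv2.cvtColor(d[n]["pixels"],cv2.COLOR_RGB2BGR)[y0:y0+h,x0:x0+w]
    cv2.imwrite(o,cv2.resize(p,None,fx=s,fy=s,interpolation=cv2.INTER_CUBIC))
crop("wrist",160,120,200,150+90,2.5*1,"pics/w0c.png")
crop("scene",240,170,150,130,4.5,"pics/s0c.png")
crop("side",250,180,190,120,4,"pics/d0c.png")
E
```

```text
(no output)
```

View pics/w0c.png

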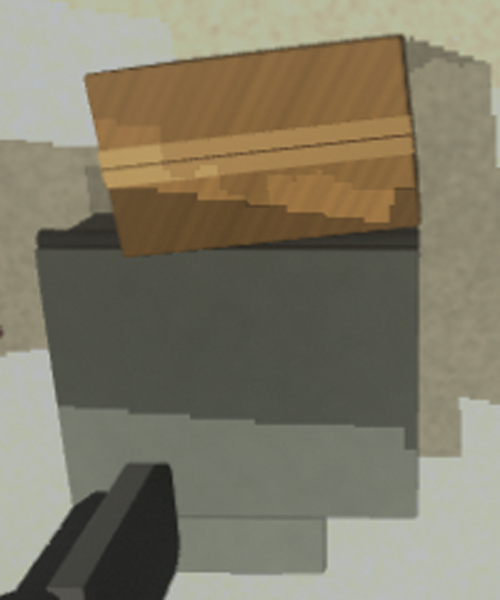

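View pics/s0c.png

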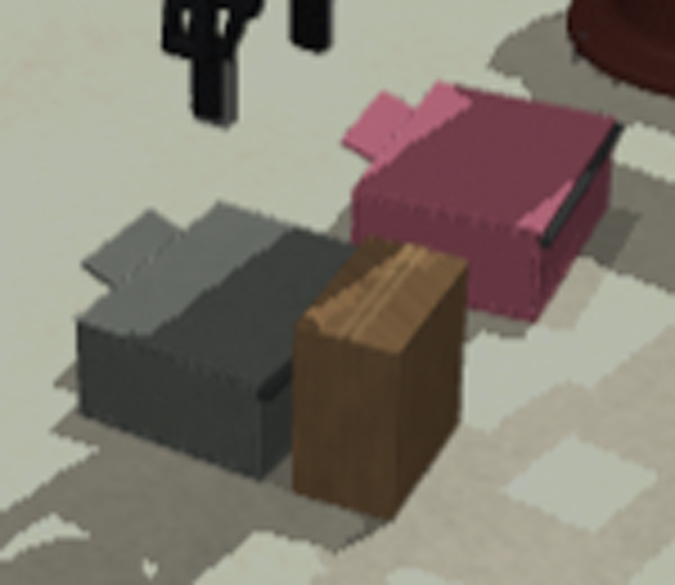

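View pics/d0c.png

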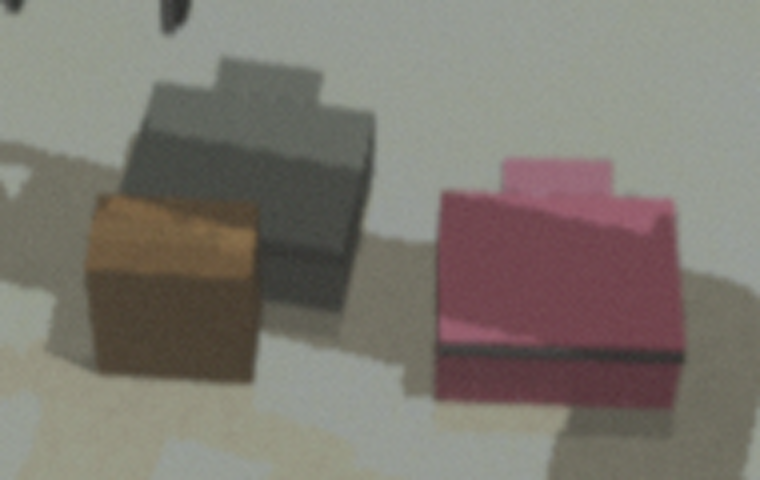

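Run:
```python
from h import *
import pickle
st,d=pickle.load(open('f0.pkl','rb'))
np.set_printoptions(precision=4,suppress=True)
f=d['wrist'];c=cam(f,st);print('cam',c[1],st['tool_pos'])
u=lambda L:np.array(L)/2.5+[160,120]
b=unproj(f,c,u([(38,248),(418,247),(418,517)]),.0655);print(b)
k=unproj(f,c,u([(85,74),(403,36),(420,225),(122,257)]),.11);print(k, k.mean(0))
l=unproj(f,c,u([(181,573),(325,573)]),.071);print('lip',l)
v=b[1]-b[0];print('lid len',np.linalg.norm(v),np.linalg.norm(b[2]-b[1]),'hinge ang',np.arctan2(v[1],v[0]), 'side ang',np.arctan2(*(b[1]-b[2])[[1,0]]))
e=k[1]-k[0];print(np.linalg.norm(e),np.linalg.norm(k[2]-k[1]),np.arctan2(e[1],e[0]), np.arctan2(*(k[2]-k[3])[[1,0]]))
# scene/side for check
for n,s,o,pts,z in [('scene',4.5,(240,170),[(78,325),(262,390),(220,203)],.0655),('scene',4.5,(240,170),[(468,262),(402,352),(295,320)],.11),
  ('side',4,(250,180),[(153,83),(375,112),(348,250)],.0655),('side',4,(250,180),[(97,195),(258,203),(255,275),(88,270)],.11)]:
    F=d[n];C=cam(F);print(n,unproj(F,C,np.array(pts)/s+o,z))
for n,t in [('scene',dict(tape=(174.3,240),tray=(455.3,340),glue=(212.2,215))),('side',dict(tape=(301,155),tray=(225,390),glue=(347,165)))]:
    for k_,p in t.items(): print(n,k_,unproj(d[n],cam(d[n]),[p],0.02))
```

```text
cam [0.6245 0.0824 0.3739] [ 0.625  -0.      0.2313]
[[ 0.4796  0.001   0.0655]
 [ 0.6273  0.0012  0.0655]
 [ 0.6276 -0.1192  0.0655]]
[[0.5231 0.0686 0.11  ]
 [0.6221 0.0793 0.11  ]
 [0.6275 0.0203 0.11  ]
 [0.5285 0.0096 0.11  ]] [0.5753 0.0445 0.11  ]
lip [[ 0.5237 -0.1447  0.071 ]
 [ 0.587  -0.1442  0.071 ]]
lid len 0.14766755298027598 0.12039510162413258 hinge ang 0.0010946785294865414 side ang 1.573569957062504
0.09956810563546953 0.059293867178754636 0.10783695674647989 0.10782967811595082
scene [[ 0.634  -0.1132  0.0655]
 [ 0.6344  0.0049  0.0655]
 [ 0.4831 -0.1161  0.0655]]
scene [[0.5277 0.07   0.11  ]
 [0.6224 0.0813 0.11  ]
 [0.6256 0.0194 0.11  ]]
side [[ 0.627  -0.1176  0.0655]
 [ 0.4767 -0.1193  0.0655]
 [ 0.4735 -0.      0.0655]]
side [[0.6268 0.0219 0.11  ]
 [0.5283 0.0097 0.11  ]
 [0.5188 0.0652 0.11  ]
 [0.6175 0.0802 0.11  ]]
scene tape [[ 0.6827 -0.3428  0.02  ]]
scene tray [[0.6671 0.4118 0.02  ]]
scene glue [[ 0.531  -0.3383  0.02  ]]
side tape [[ 0.6458 -0.3518  0.02  ]]
side tray [[0.6446 0.4145 0.02  ]]
side glue [[ 0.5023 -0.334   0.02  ]]
```

Run:
```python
from h import *
import pickle
st,d=pickle.load(open('f0.pkl','rb'))
np.set_printoptions(precision=3,suppress=True)
f=d['wrist'];c=cam(f,st)
print('pink wrist',unproj(f,c,[(98,155),(132,272),(100,303)],.0655),unproj(f,c,[(160,252)],0))
F=d['side'];C=cam(F);print('pink side',unproj(F,C,np.array([(440,192),(672,202),(683,350),(438,345)])/4+(250,180),.0655))
yaw=.108
M=R.from_euler('z',yaw)*R.from_euler('y',-.5)
print('rotvec/1.5',M.as_rotvec()/1.5)
print(rot(st['tool_rot']))
```

```text
pink wrist [[ 0.415  0.063  0.066]
 [ 0.426 -0.055  0.066]
 [ 0.382 -0.092  0.066]] [[ 0.424 -0.058  0.   ]]
pink side [[ 0.424 -0.058  0.065]
 [ 0.277 -0.078  0.065]
 [ 0.26   0.039  0.065]
 [ 0.407  0.063  0.065]]
rotvec/1.5 [ 0.018 -0.333  0.07 ]
[[ 0.  1.  0.]
 [ 1. -0. -0.]
 [-0.  0. -1.]]
```

{"name": "step_arm", "arguments": {"motion": [[-0.07, 0.0175, 0, 0.0045, -0.083, 0.0175, 255], [-0.14, 0.035, -0.02, 0.009, -0.167, 0.035, 255], [-0.21, 0.053, -0.04, 0.0135, -0.25, 0.0525, 255], [-0.278, 0.07, -0.062, 0.018, -0.333, 0.07, 255], [-0.278, 0.07, -0.062, 0.018, -0.333, 0.07, 255], [-0.278, 0.07, -0.062, 0.018, -0.333, 0.07, 255]]}}

```text
time: 2.25
tool_pos: [0.4837, 0.0353, 0.1983]
tool_rot: [0.165, 0.648, 0.721, 0.184]
contact_force: [0.3, 0.4, 1.7]
gripper_width: 0.0
```

```bash
cat > shot.py <<'E'
import sys,pickle,cv2
from plant import monitor, eyes
st=monitor.state(); tag=sys.argv[1]; d={}
for n in sys.argv[2:]:
    d[n]=eyes.grab_frame(n)
    cv2.imwrite(f"pics/{n}{tag}.png",cv2.cvtColor(d[n]["pixels"],cv2.COLOR_RGB2BGR))
pickle.dump((st,d),open(f'f{tag}.pkl','wb'))
print(st['time'],st['tool_pos'],st['tool_rot'],st['joint_pos'],st['contact_force'])
E
python3 shot.py 1 wrist side
python3 -c "
import cv2
p=cv2.imread('pics/side1.png')[120:320,200:450];cv2.imwrite('pics/side1c.png',cv2.resize(p,None,fx=3,fy=3))"
```

```text
2.25 [0.48373779 0.03531    0.19834664] [0.16503995 0.64755725 0.72083524 0.18392385] [-0.15318253 -0.65459481  2.286138    0.14454825  1.02960536 -0.30436849] [0.30022662 0.38370686 1.74890467]
```

View pics/wrist1.png

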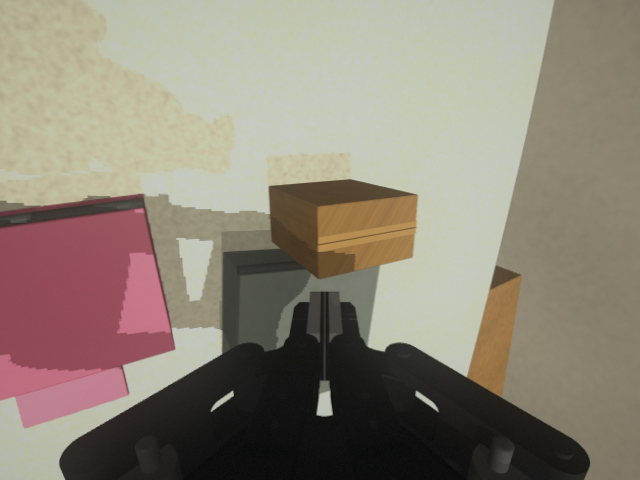

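View pics/side1c.png

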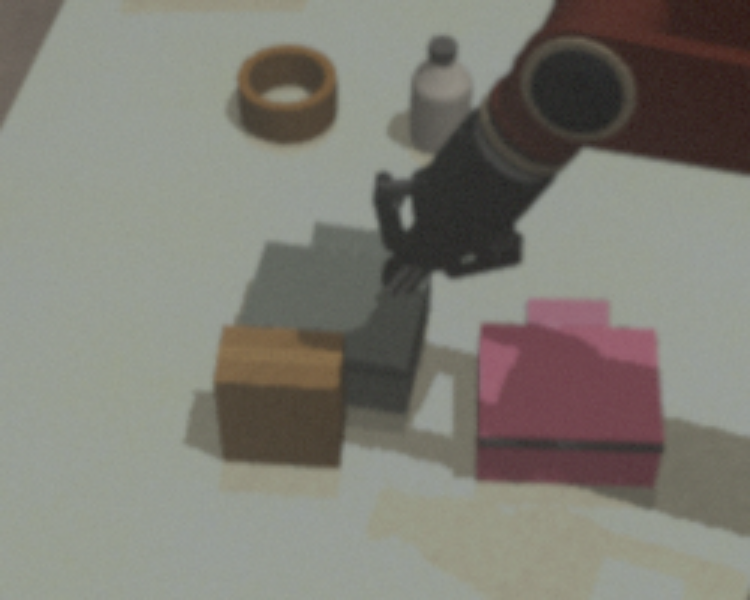

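{"name": "step_arm", "arguments": {"motion": [[0.008, 0, -0.08, 0, 0, 0, 255], [0.016, 0, -0.16, 0, 0, 0, 255], [0.016, 0, -0.23, 0, 0, 0, 255], [0.016, 0, -0.27, 0, 0, 0, 255], [0.016, 0, -0.3, 0, 0, 0, 255], [0.016, 0, -0.3, 0, 0, 0, 255]]}}

```text
time: 2.95
tool_pos: [0.4951, 0.0348, 0.0491]
tool_rot: [0.163, 0.648, 0.721, 0.183]
contact_force: [-0.0, -0.1, -0.6]
gripper_width: -0.002
```

```bash
python3 shot.py 2 scene side wrist
python3 -c "
import cv2
p=cv2.imread('pics/side2.png')[160:300,220:450];a=cv2.resize(p,(800,487))
cv2.imwrite('pics/side2c.png',a)
p=cv2.imread('pics/scene2.png')[150:300,230:430];cv2.imwrite('pics/scene2c.png',cv2.resize(p,(800,600)))"
```

```text
2.95 [0.49511405 0.0347706  0.04914652] [0.16347429 0.64792093 0.72112098 0.18291844] [-0.14983996 -0.38666096  2.38101517  0.1964299   0.67508346 -0.38072681] [-0.00910456 -0.14898681 -0.57510655]
```

View pics/side2c.png

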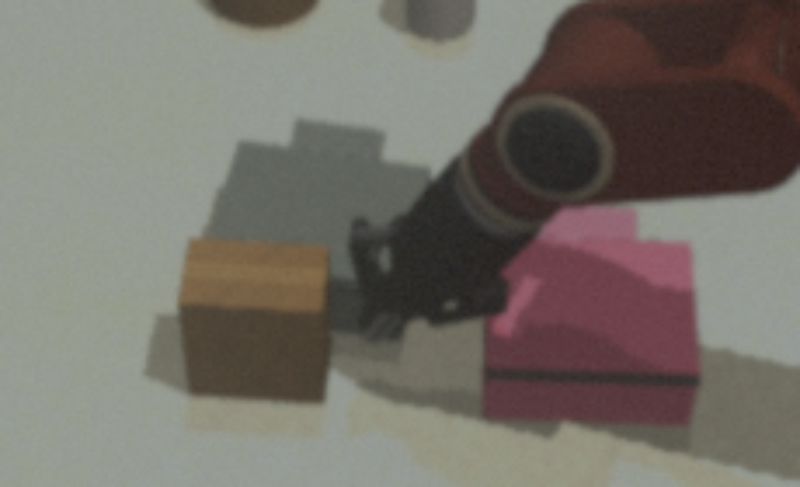

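View pics/scene2c.png

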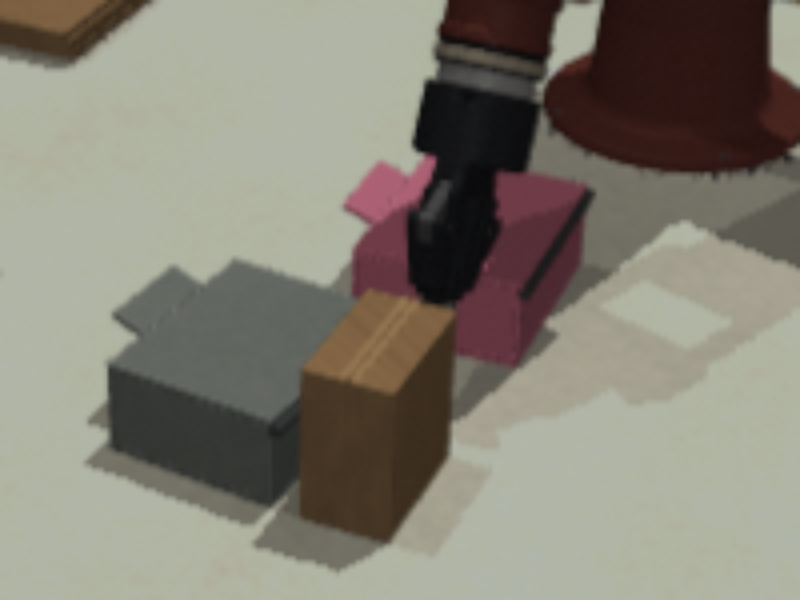

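View pics/wrist2.png

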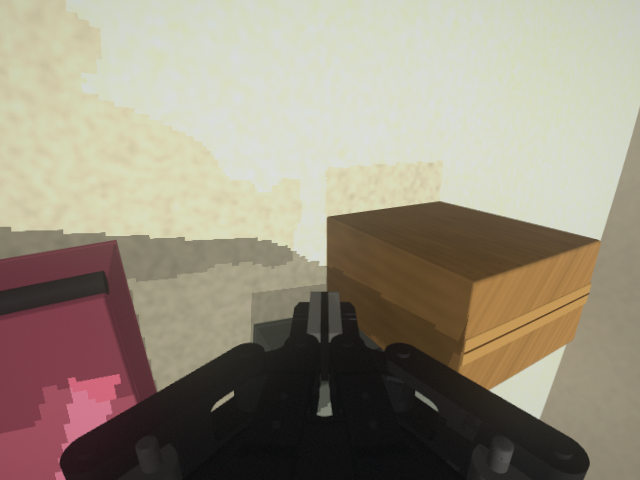

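{"name": "step_arm", "arguments": {"motion": [[0.012, 0.002, 0, 0, 0, 0, 255], [0.024, 0.003, 0, 0, 0, 0, 255], [0.036, 0.004, 0, 0, 0, 0, 255], [0.048, 0.0055, 0, 0, 0, 0, 255], [0.06, 0.007, 0, 0, 0, 0, 255], [0.072, 0.008, 0, 0, 0, 0, 255], [0.084, 0.0095, 0, 0, 0, 0, 255], [0.096, 0.0105, 0, 0, 0, 0, 255]]}}

```text
time: 3.9
tool_pos: [0.5421, 0.0404, 0.0504]
tool_rot: [0.165, 0.647, 0.721, 0.184]
contact_force: [-7.1, -0.3, 6.7]
gripper_width: -0.0
```

```bash
python3 shot.py 3 scene side wrist
python3 -c "
import cv2
p=cv2.imread('pics/side3.png')[160:300,220:450];a=cv2.resize(p,(800,487))
cv2.imwrite('pics/side3c.png',a)
p=cv2.imread('pics/scene3.png')[150:300,230:430];cv2.imwrite('pics/scene3c.png',cv2.resize(p,(800,600)))"
```

```text
3.9 [0.54212372 0.04042597 0.05035761] [0.16474122 0.64733322 0.72114843 0.18375246] [-0.11859528 -0.23851826  2.26931488  0.18349265  0.63094668 -0.34824554] [-7.11411384 -0.31733554  6.65421772]
```

View pics/side3c.png

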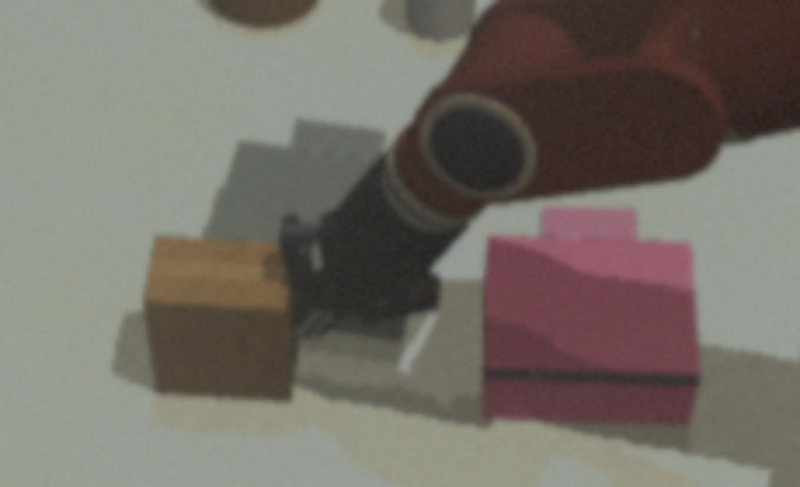

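View pics/scene3c.png

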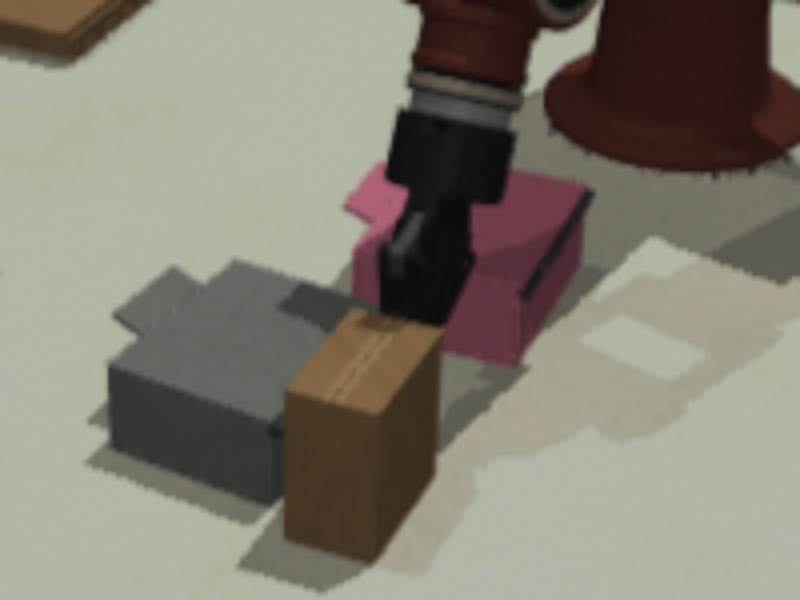

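View pics/wrist3.png

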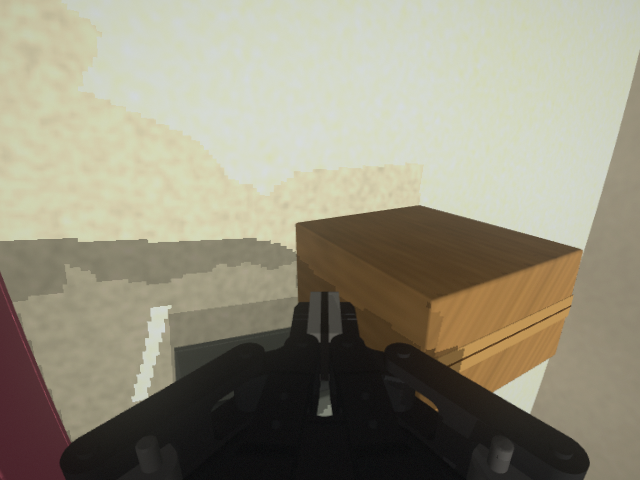

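{"name": "step_arm", "arguments": {"motion": [[-0.04, -0.004, 0, 0, 0, 0, 255], [-0.06, -0.006, 0.04, 0.045, 0.005, -0.083, 255], [-0.06, -0.006, 0.08, 0.091, 0.01, -0.167, 255], [-0.06, -0.006, 0.1, 0.136, 0.015, -0.25, 255], [-0.06, -0.006, 0.1, 0.181, 0.02, -0.334, 255], [-0.06, -0.006, 0.1, 0.227, 0.025, -0.418, 255], [-0.06, -0.006, 0.1, 0.272, 0.03, -0.501, 255], [-0.06, -0.006, 0.1, 0.318, 0.034, -0.585, 255], [-0.06, -0.006, 0.1, 0.363, 0.039, -0.668, 255], [-0.06, -0.006, 0.1, 0.408, 0.044, -0.752, 255]]}}

```text
time: 5.05
tool_pos: [0.5119, 0.0373, 0.1001]
tool_rot: [0.021, 0.951, 0.186, 0.246]
contact_force: [0.3, 0.4, 0.6]
gripper_width: -0.002
```

{"name": "step_arm", "arguments": {"motion": [[0, 0, 0, 0.045, 0.005, -0.083, 255], [0, 0, 0, 0.091, 0.01, -0.167, 255], [0, 0, 0, 0.091, 0.01, -0.167, 255]]}}

```text
time: 5.35
tool_pos: [0.5119, 0.0373, 0.1002]
tool_rot: [-0.013, 0.968, 0.052, 0.247]
contact_force: [0.5, 0.2, 0.2]
gripper_width: 0.002
```

```bash
python3 shot.py 4 wrist side
python3 - <<'E'
from h import *
import pickle
st,d=pickle.load(open('f4.pkl','rb'))
print(rot(st['tool_rot']).round(3))
p=cv2.imread('pics/side4.png')[160:300,220:450];cv2.imwrite('pics/side4c.png',cv2.resize(p,(800,487)))
E
```

```text
5.35 [0.51188737 0.03727725 0.10016745] [-0.01331075  0.96757118  0.05208624  0.24681139] [-0.136441   -0.43094228  2.31664886  0.16606793  0.77584258  1.23656776] [0.4953626  0.18147036 0.20794234]
[[ 0.873  0.107  0.476]
 [ 0.094 -0.994  0.051]
 [ 0.479 -0.    -0.878]]
```

View pics/wrist4.png

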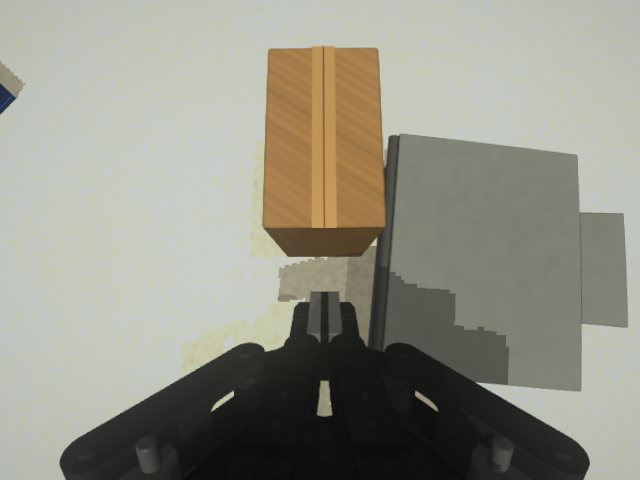

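View pics/side4c.png

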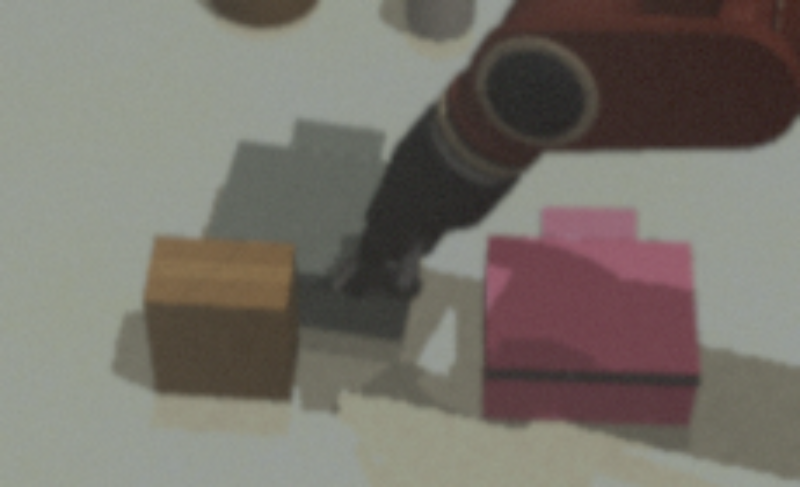

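{"name": "step_arm", "arguments": {"motion": [[0, 0, -0.06, 0, 0, 0, 255], [0, 0, -0.12, 0, 0, 0, 255], [0.016, 0.002, -0.12, 0, 0, 0, 255], [0.032, 0.0035, -0.12, 0, 0, 0, 255], [0.046, 0.005, -0.12, 0, 0, 0, 255], [0.06, 0.0065, -0.12, 0, 0, 0, 255], [0.074, 0.008, -0.12, 0, 0, 0, 255], [0.088, 0.0095, -0.12, 0, 0, 0, 255], [0.102, 0.011, -0.12, 0, 0, 0, 255], [0.116, 0.0125, -0.12, 0, 0, 0, 255]]}}

```text
time: 6.45
tool_pos: [0.5712, 0.0436, 0.0418]
tool_rot: [-0.013, 0.967, 0.052, 0.247]
contact_force: [-5.9, -0.6, 6.1]
gripper_width: 0.003
```

```bash
python3 shot.py 5 wrist side
python3 -c "
import cv2
p=cv2.imread('pics/side5.png')[160:300,220:450];cv2.imwrite('pics/side5c.png',cv2.resize(p,(800,487)))"
```

```text
6.45 [0.5711703  0.0435911  0.04180498] [-0.01323261  0.96745755  0.05244133  0.24718555] [-0.10333369 -0.13940642  2.2037312   0.18046537  0.59393746  1.23431459] [-5.85109032 -0.56266207  6.12310819]
```

View pics/wrist5.png

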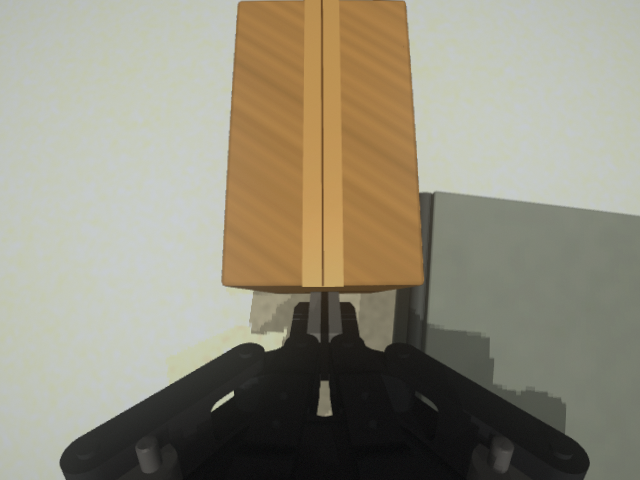

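View pics/side5c.png

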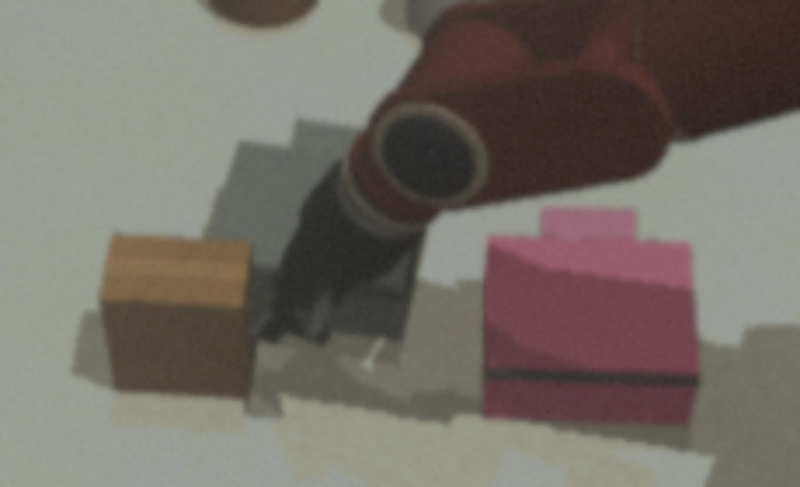

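Run:
```python
from h import *
import pickle
np.set_printoptions(precision=4,suppress=True)
for tag,pts in [('4',[(268,48),(379,48),(385,227),(263,227)]),('5',[(238,2),(406,2),(423,287),(222,287)])]:
    st,d=pickle.load(open(f'f{tag}.pkl','rb'))
    f=d['wrist'];c=cam(f,st)
    k=unproj(f,c,pts,.11);print(k,k.mean(0)); print([np.linalg.norm(k[i]-k[i-1]) for i in range(4)])
    print(np.arctan2(*(k[0]-k[3])[[1,0]]))
    print('ft',st['ft_torque'],st['contact_force'])
```

```text
[[0.6445 0.0821 0.11  ]
 [0.6509 0.0226 0.11  ]
 [0.5524 0.0124 0.11  ]
 [0.5462 0.0705 0.11  ]] [0.5985 0.0469 0.11  ]
[np.float64(0.09902698914249729), np.float64(0.059939254092562594), np.float64(0.0990081829753467), np.float64(0.05847355354150651)]
0.11758651319754419
ft [0.0076 0.2681 0.0368] [0.4954 0.1815 0.2079]
[[0.673  0.0851 0.11  ]
 [0.6793 0.0265 0.11  ]
 [0.5812 0.0159 0.11  ]
 [0.5749 0.0739 0.11  ]] [0.6271 0.0504 0.11  ]
[np.float64(0.09878473654097983), np.float64(0.058972990311855135), np.float64(0.09875469894245929), np.float64(0.05836814794957374)]
0.11387932311162198
ft [-0.0737  0.7083 -0.0012] [-5.8511 -0.5627  6.1231]
```

{"name": "step_arm", "arguments": {"motion": [[0.016, 0.002, 0, 0, 0, 0, 255], [0.032, 0.0035, 0, 0, 0, 0, 255], [0.048, 0.0055, 0, 0, 0, 0, 255], [0.064, 0.007, 0, 0, 0, 0, 255], [0.08, 0.009, 0, 0, 0, 0, 255], [0.096, 0.011, 0, 0, 0, 0, 255], [0.112, 0.0125, 0, 0, 0, 0, 255], [0.128, 0.014, 0, 0, 0, 0, 255], [0.146, 0.016, 0, 0, 0, 0, 255], [0.162, 0.018, 0, 0, 0, 0, 255]]}}

```text
time: 7.55
tool_pos: [0.6513, 0.0526, 0.0407]
tool_rot: [-0.013, 0.968, 0.052, 0.247]
contact_force: [-7.1, -0.4, 5.0]
gripper_width: 0.003
```

```bash
python3 shot.py 6 wrist side
python3 -c "
import cv2
p=cv2.imread('pics/side6.png')[160:300,220:450];cv2.imwrite('pics/side6c.png',cv2.resize(p,(800,487)))"
```

```text
7.55 [0.65129898 0.05261074 0.04068759] [-0.01335196  0.96764316  0.05219581  0.24650363] [-0.06969363  0.06084394  2.01221009  0.1545167   0.58177999  1.28520128] [-7.08816482 -0.38447806  4.98970211]
```

View pics/wrist6.png

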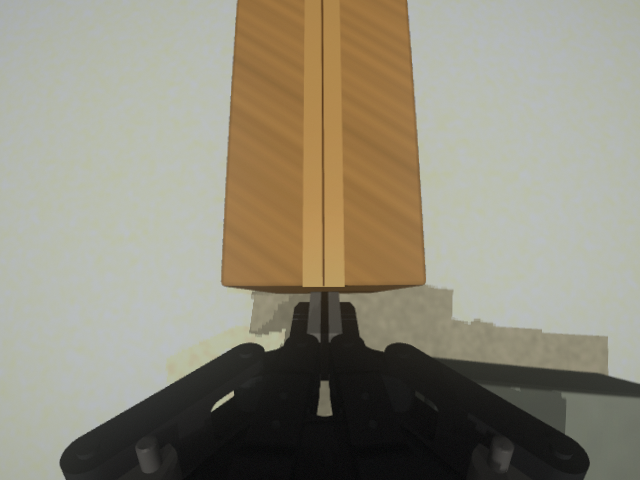

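View pics/side6c.png

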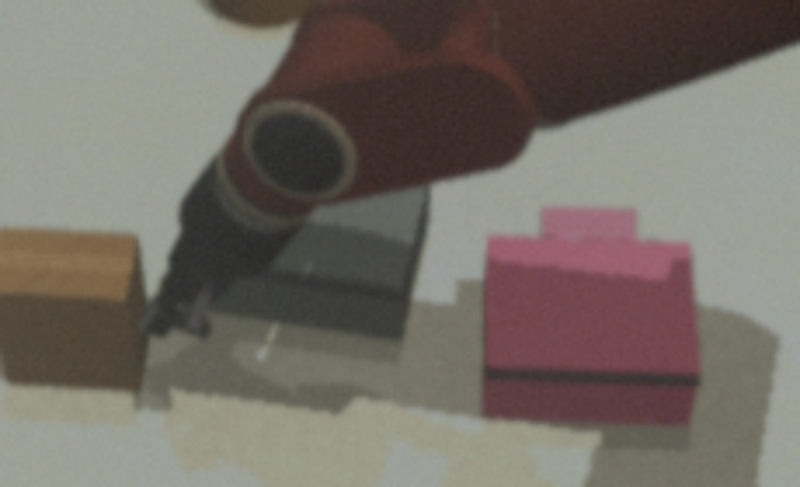

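{"name": "step_arm", "arguments": {"motion": [[0.01, 0.001, 0, 0, 0, 0, 255], [0.018, 0.002, 0, 0, 0, 0, 255], [0, 0, 0, 0, 0, 0, 255], [-0.06, -0.006, 0.02, 0, 0, 0, 255], [-0.08, -0.008, 0.1, 0, 0, 0, 255], [-0.1, -0.01, 0.2, 0, 0, 0, 255], [-0.1, -0.01, 0.3, 0, 0, 0, 255], [-0.1, -0.01, 0.4, 0, 0, 0, 255], [-0.1, -0.01, 0.4, 0, 0, 0, 255]]}}

```text
time: 8.55
tool_pos: [0.6049, 0.0472, 0.2522]
tool_rot: [-0.012, 0.965, 0.052, 0.256]
contact_force: [1.0, -0.2, 1.5]
gripper_width: -0.0
```

```bash
python3 shot.py 7 wrist side scene
python3 - <<'E'
from h import *
import pickle
np.set_printoptions(precision=4,suppress=True)
st,d=pickle.load(open('f7.pkl','rb'))
R1=rot(st['tool_rot'])
# target tilt a about world x pointing +y, jaws along x
for a in (0.8,):
    Rd=R.from_euler('x',a).as_matrix()@np.array([[0,1,0],[1,0,0],[0,0,-1.]])
    for s in (1,-1):
        Rt=Rd@np.diag([s,s,1])
        print(a,s,Rt[:,2],R.from_matrix(Rt@R1.T).as_rotvec())
p=cv2.imread('pics/scene7.png')[150:320,200:430];cv2.imwrite('pics/scene7c.png',cv2.resize(p,(800,591)))
E
```

```text
8.55 [0.60487593 0.04717404 0.25220542] [-0.01221372  0.96527346  0.05218263  0.25568526] [-0.08829486 -0.32750055  1.9825056   0.11283125  0.97960285  1.33583328] [ 1.01029676 -0.19081843  1.46930159]
0.8 1 [ 0.      0.7174 -0.6967] [ 0.2322 -0.204   1.4536]
0.8 -1 [ 0.      0.7174 -0.6967] [ 0.9798  1.0865 -1.4073]
```

View pics/wrist7.png

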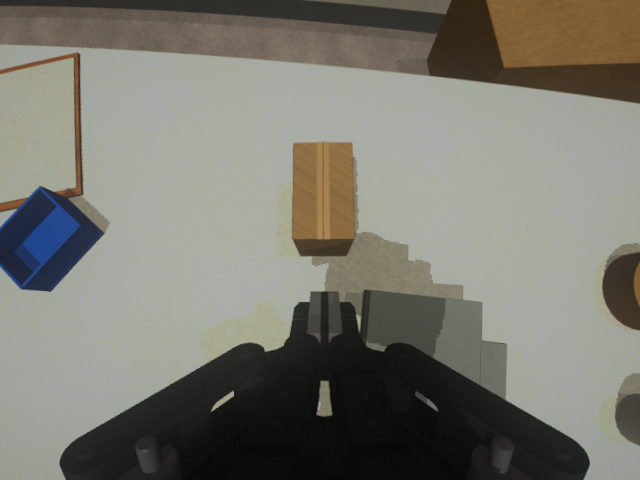

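View pics/scene7c.png

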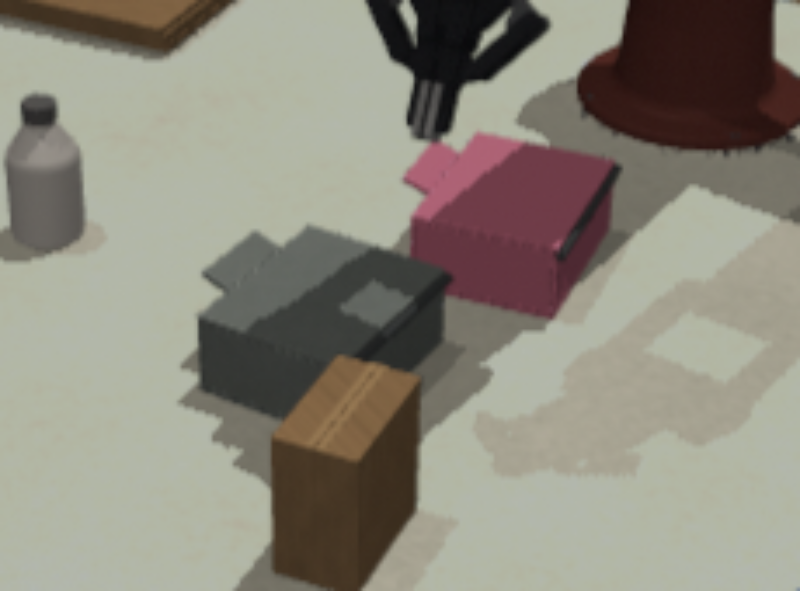

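Run:
```python
from h import *
import pickle
from plant import eyes
np.set_printoptions(precision=4,suppress=True)
st,d=pickle.load(open('f7.pkl','rb'))
f=d['wrist'];c=cam(f,st)
print('carton top near',unproj(f,c,[(294,240),(353,238),(353,143),(294,143)],.11),'base',unproj(f,c,[(300,255),(347,255)],0))
print('box lid +x edge',unproj(f,c,[(367,291),(481,302)],.0655))
F=d['scene'];C=cam(F)
g=np.array([(280,435),(360,462),(420,378)])/(800/230)+[200,150]
print('scene carton',unproj(F,C,g,.11),unproj(F,C,np.array([(275,568)])/(800/230)+[200,150],0))
print('glue scene',unproj(F,C,np.array([(47,240)])/(800/230)+[200,150],0))
R1=rot(st['tool_rot'])
Rt=R.from_euler('x',.6).as_matrix()@np.array([[0,1,0],[1,0,0],[0,0,-1.]])
w=R.from_matrix(Rt@R1.T).as_rotvec();print(w,w/1.5,np.linalg.norm(w))
for n in ('scene','side'):
    for t in ('glue','tape_roll'):
        print(n,t,[(unproj(d[n],cam(d[n]),[q['uv']],0)[0],q['p']) for q in eyes.pinpoint(t,n)[:2]])
```

```text
carton top near [[0.6629 0.0817 0.11  ]
 [0.6708 0.0264 0.11  ]
 [0.7681 0.0351 0.11  ]
 [0.7617 0.0942 0.11  ]] base [[0.665  0.0839 0.    ]
 [0.6714 0.0244 0.    ]]
box lid +x edge [[ 0.6251  0.0035  0.0655]
 [ 0.626  -0.1181  0.0655]]
scene carton [[0.7679 0.0413 0.11  ]
 [0.7656 0.0976 0.11  ]
 [0.6692 0.085  0.11  ]] [[0.7671 0.0354 0.    ]]
glue scene [[ 0.5208 -0.3435  0.    ]]
[ 0.0693 -0.0577  1.4628] [ 0.0462 -0.0385  0.9752] 1.4656178961663573
scene glue [(array([ 0.495 , -0.3677,  0.    ]), 0.69), (array([ 0.6556, -0.3669,  0.    ]), 0.17)]
scene tape_roll [(array([ 0.6636, -0.356 ,  0.    ]), 0.93), (array([ 0.4573, -0.2093,  0.    ]), 0.35)]
side glue [(array([ 0.505 , -0.3376,  0.    ]), 0.83)]
side tape_roll [(array([ 0.6541, -0.3619,  0.    ]), 0.92)]
```

{"name": "step_arm", "arguments": {"motion": [[-0.01, -0.047, 0, 0.0046, -0.0038, 0.0975, 255], [-0.02, -0.095, 0, 0.0092, -0.0077, 0.195, 255], [-0.03, -0.142, 0, 0.0139, -0.0115, 0.2926, 255], [-0.04, -0.19, 0, 0.0185, -0.0154, 0.39, 255], [-0.05, -0.237, 0, 0.0231, -0.0192, 0.4876, 255], [-0.06, -0.284, 0, 0.0277, -0.0231, 0.5851, 255], [-0.07, -0.332, 0, 0.0323, -0.027, 0.6826, 255], [-0.08, -0.379, 0, 0.037, -0.0308, 0.78, 255], [-0.09, -0.427, 0, 0.0416, -0.0347, 0.8777, 255], [-0.1, -0.474, 0, 0.0462, -0.0385, 0.9752, 255]]}}

```text
time: 9.9
tool_pos: [0.5502, -0.1908, 0.2385]
tool_rot: [-0.197, 0.704, 0.65, 0.207]
contact_force: [0.6, -0.1, 0.0]
gripper_width: 0.0
```

```bash
python3 shot.py 8 wrist side scene
python3 - <<'E'
from h import *
import pickle
st,d=pickle.load(open('f8.pkl','rb'))
R1=rot(st['tool_rot']);print(R1.round(3))
Rt=R.from_euler('x',.6).as_matrix()@np.array([[0,1,0],[1,0,0],[0,0,-1.]])
print(R.from_matrix(Rt@R1.T).as_rotvec()/1.5)
p=cv2.imread('pics/scene8.png')[120:320,170:430];cv2.imwrite('pics/scene8c.png',cv2.resize(p,(780,600)))
E
```

```text
9.9 [ 0.55019017 -0.19079323  0.23852116] [-0.19695836  0.70444561  0.64962833  0.20723615] [-0.68277527  0.11331894  1.61354464  0.471952    1.75494012 -0.59500324] [ 0.63052061 -0.13492026  0.00639194]
[[ 0.07   0.997  0.036]
 [ 0.834 -0.078  0.547]
 [ 0.548 -0.008 -0.837]]
[ 0.01321659 -0.00601759  0.05225191]
```

View pics/wrist8.png

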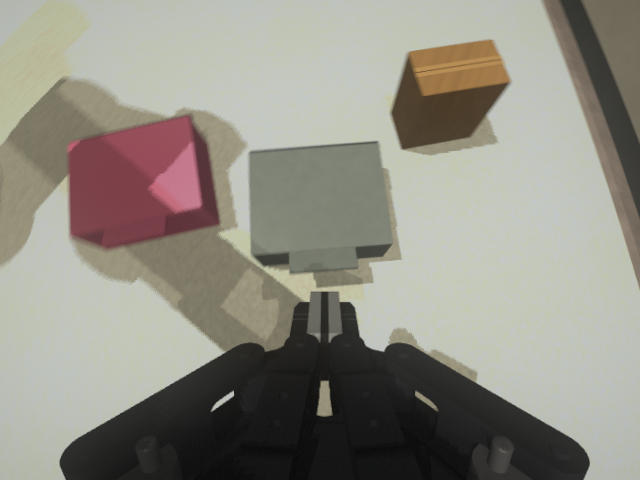

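View pics/scene8c.png

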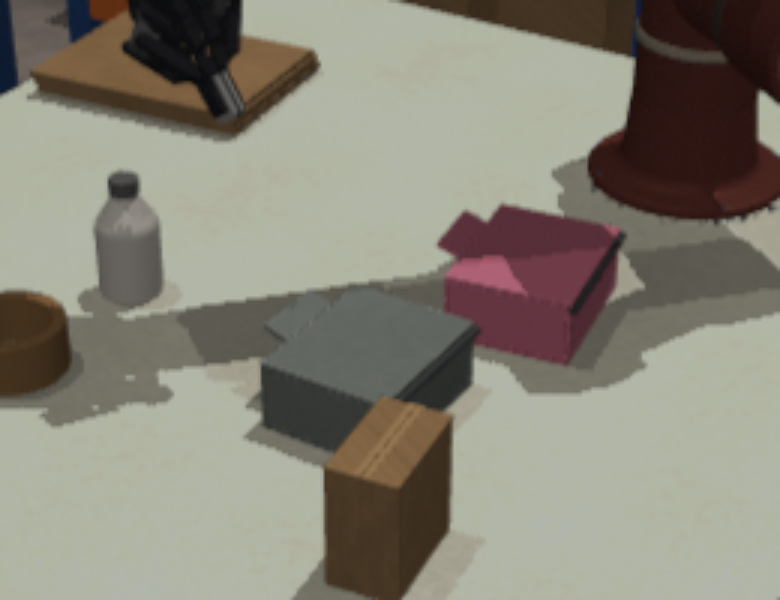

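View pics/side8.png

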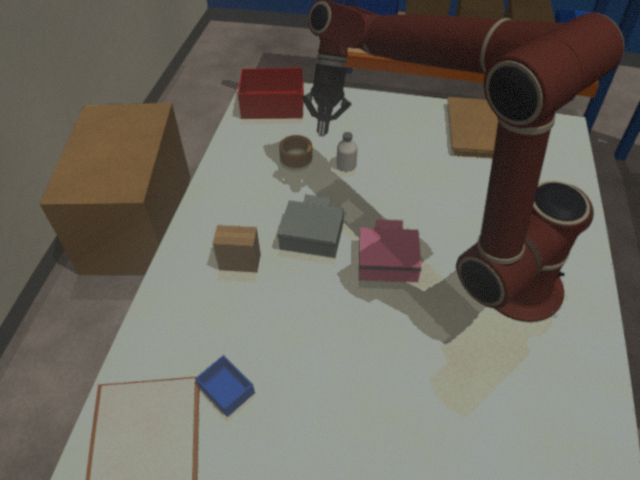

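Run:
```python
from h import *
import pickle
np.set_printoptions(precision=4,suppress=True)
st,d=pickle.load(open('f8.pkl','rb'))
f=d['wrist'];c=cam(f,st)
print(unproj(f,c,[(250,152),(378,142),(391,243),(252,254)],.0655))
print(unproj(f,c,[(291,271),(357,269)],.071))
p=cv2.cvtColor(f['pixels'],cv2.COLOR_RGB2BGR)[130:310,230:410];cv2.imwrite('pics/w8c.png',cv2.resize(p,(600,600),interpolation=cv2.INTER_CUBIC))
# plan
H=np.array([0.002,.0605])
T0=st['tool_pos']
```

```text
[[ 0.4781 -0.0004  0.0655]
 [ 0.6251  0.0001  0.0655]
 [ 0.6243 -0.1199  0.0655]
 [ 0.4779 -0.1199  0.0655]]
[[ 0.5183 -0.1421  0.071 ]
 [ 0.5851 -0.1454  0.071 ]]
```

View pics/w8c.png

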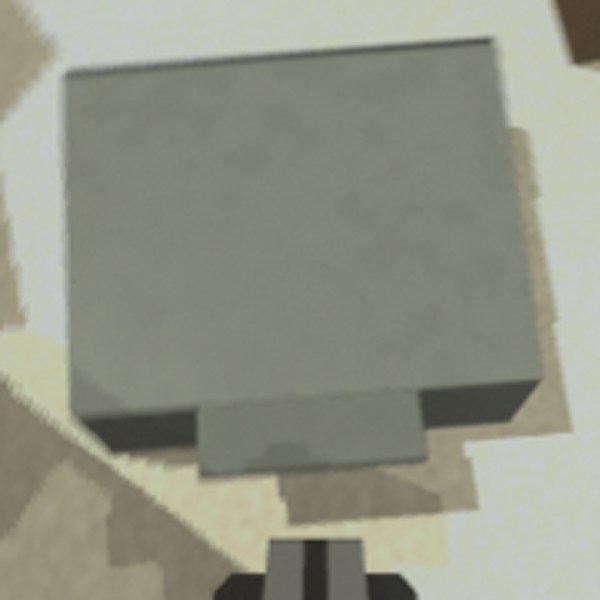

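{"name": "step_arm", "arguments": {"motion": [[0.004, 0.026, 0, 0.013, -0.006, 0.052, 255], [0.004, 0.026, -0.08, 0.013, -0.006, 0.052, 255], [0.004, 0.026, -0.16, 0.013, -0.006, 0.052, 255], [0.004, 0.026, -0.24, 0.013, -0.006, 0.052, 255], [0.004, 0.026, -0.3, 0.013, -0.006, 0.052, 255], [0.004, 0.026, -0.3, 0.013, -0.006, 0.052, 255]]}}

```text
time: 10.65
tool_pos: [0.5494, -0.173, 0.085]
tool_rot: [-0.212, 0.678, 0.672, 0.208]
contact_force: [-1.0, 0.0, -0.5]
gripper_width: 0.0
```

```bash
python3 shot.py 9 side scene
python3 - <<'E'
from h import *
import pickle
st,d=pickle.load(open('f9.pkl','rb'))
R1=rot(st['tool_rot']);print(R1.round(3))
Rt=R.from_euler('x',.6).as_matrix()@np.array([[0,1,0],[1,0,0],[0,0,-1.]])
print(R.from_matrix(Rt@R1.T).as_rotvec()/1.5)
p=cv2.imread('pics/scene9.png')[100:320,150:430];cv2.imwrite('pics/scene9c.png',cv2.resize(p,(764,600)))
p=cv2.imread('pics/side9.png')[80:280,250:500];cv2.imwrite('pics/side9c.png',cv2.resize(p,(750,600)))
E
```

```text
10.65 [ 0.54943956 -0.17297542  0.08497622] [-0.21214927  0.6777879   0.67247517  0.2082628 ] [-0.65813369  0.28067133  1.70351145  0.46374288  1.5602477  -0.75157869] [-0.99178634  0.04962522 -0.53296356]
[[ 0.009  1.    -0.003]
 [ 0.823 -0.006  0.568]
 [ 0.568 -0.007 -0.823]]
[-0.002456   -0.0049808   0.00370234]
```

View pics/side9c.png

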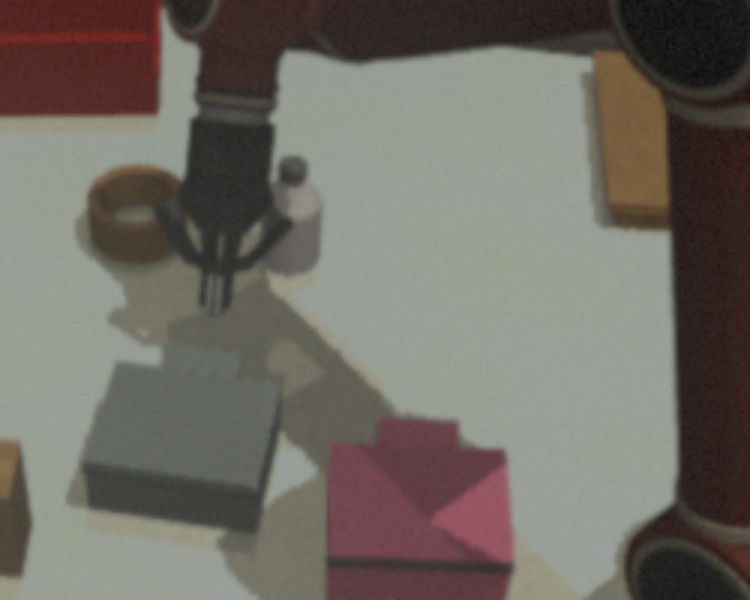

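View pics/scene9c.png

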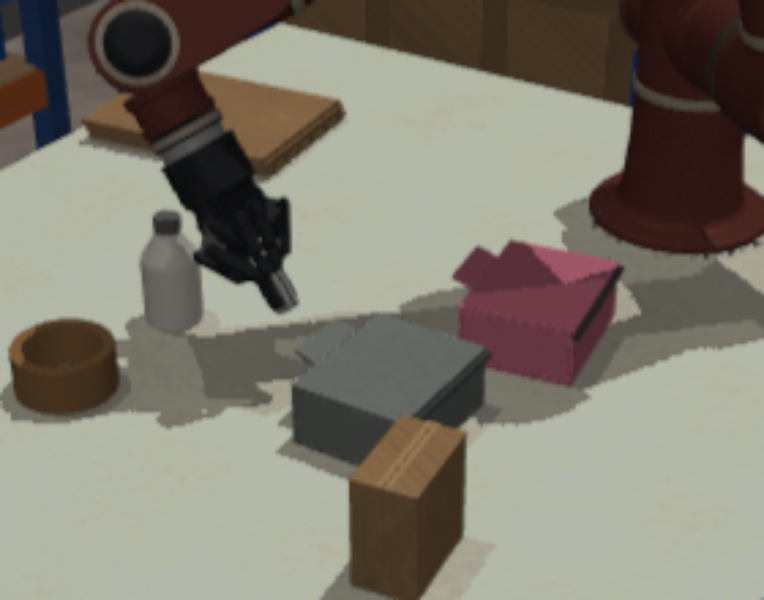

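{"name": "step_arm", "arguments": {"motion": [[0.006, 0, -0.06, 0, 0, 0, 255], [0.006, 0, -0.104, 0, 0, 0, 255], [0.006, 0, -0.104, 0, 0, 0, 255], [0.006, 0.02, -0.104, 0, 0, 0, 255], [0.006, 0.04, -0.104, 0, 0, 0, 255], [0.006, 0.056, -0.104, 0, 0, 0, 255], [0.006, 0.07, -0.104, 0, 0, 0, 255], [0.006, 0.07, -0.104, 0, 0, 0, 255]]}}

```text
time: 11.55
tool_pos: [0.556, -0.1404, 0.0389]
tool_rot: [-0.207, 0.677, 0.675, 0.209]
contact_force: [-0.1, -0.3, 0.9]
gripper_width: -0.003
```

```bash
python3 shot.py 10 side scene wrist
python3 - <<'E'
from h import *
p=cv2.imread('pics/scene10.png')[170:300,220:380];cv2.imwrite('pics/scene10c.png',cv2.resize(p,(738,600)))
E
```

```text
11.55 [ 0.5560301  -0.14037993  0.03885512] [-0.20689873  0.67687584  0.67471716  0.20925767] [-0.61038679  0.31810946  1.7459048   0.48487245  1.46013111 -0.75672716] [-0.13183602 -0.25858905  0.88250391]
```

View pics/scene10c.png

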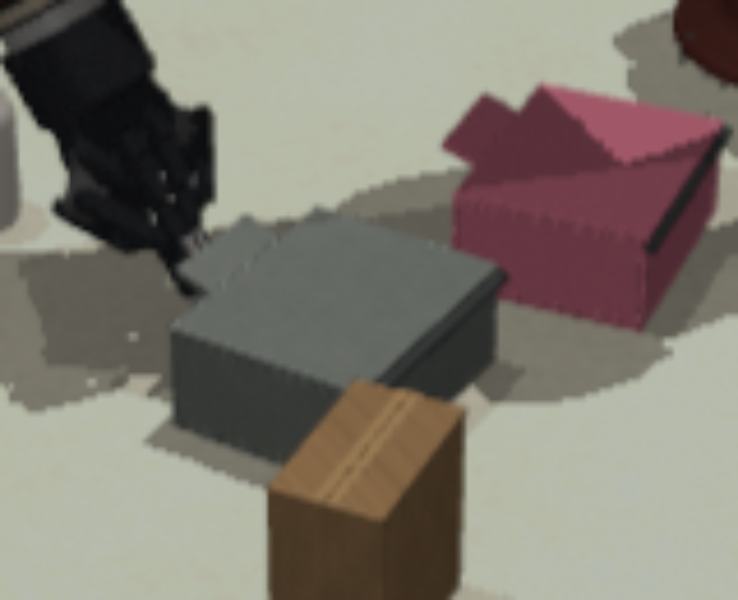

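View pics/wrist10.png

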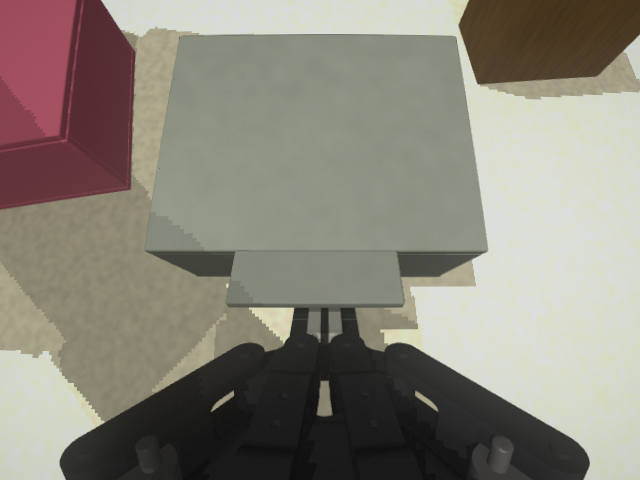

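```bash
cat > plan.py <<'E'
from h import *
import pickle,sys
np.set_printoptions(precision=3,suppress=True)
st,_=pickle.load(open(sys.argv[1],'rb'))
R1=rot(st['tool_rot']);T=st['tool_pos']
H=np.array([0,.0605])
for th in np.arange(float(sys.argv[2]),float(sys.argv[3])+.001,float(sys.argv[4])):
    a=np.clip(1.1-th,0,.6); n=np.array([np.cos(a),np.sin(a)]); d=np.array([np.sin(a),-np.cos(a)])
    L=H+.1435*np.array([-np.cos(th+.04),np.sin(th+.04)])
    P=L-.011*n+.022*d
    Rt=R.from_euler('x',a).as_matrix()@np.array([[0,1,0],[1,0,0],[0,0,-1.]])
    w=R.from_matrix(Rt@R1.T).as_rotvec()/1.5
    s=np.array([0.554-T[0],P[0]-T[1],P[1]-T[2]])/.5
    print(round(th,2),round(a,2),P,'|',s,w)
E
python3 plan.py f10.pkl 0.06 0.6 0.06
```

```text
0.06 0.6 [-0.139  0.05 ] | [-0.004  0.002  0.023] [0.002 0.002 0.003]
0.12 0.6 [-0.138  0.059] | [-0.004  0.004  0.04 ] [0.002 0.002 0.003]
0.18 0.6 [-0.137  0.067] | [-0.004  0.007  0.057] [0.002 0.002 0.003]
0.24 0.6 [-0.135  0.076] | [-0.004  0.012  0.074] [0.002 0.002 0.003]
0.3 0.6 [-0.132  0.084] | [-0.004  0.017  0.09 ] [0.002 0.002 0.003]
0.36 0.6 [-0.129  0.092] | [-0.004  0.023  0.106] [0.002 0.002 0.003]
0.42 0.6 [-0.125  0.1  ] | [-0.004  0.03   0.122] [0.002 0.002 0.003]
0.48 0.6 [-0.121  0.107] | [-0.004  0.038  0.137] [0.002 0.002 0.003]
0.54 0.56 [-0.118  0.115] | [-0.004  0.045  0.152] [-0.025  0.002  0.003]
0.6 0.5 [-0.114  0.122] | [-0.004  0.052  0.166] [-0.065  0.002  0.003]
```

{"name": "step_arm", "arguments": {"motion": [[0, 0.002, 0.023, 0, 0, 0, 255], [0, 0.004, 0.04, 0, 0, 0, 255], [0, 0.007, 0.057, 0, 0, 0, 255], [0, 0.012, 0.074, 0, 0, 0, 255], [0, 0.017, 0.09, 0, 0, 0, 255], [0, 0.023, 0.106, 0, 0, 0, 255], [0, 0.03, 0.122, 0, 0, 0, 255], [0, 0.038, 0.137, 0, 0, 0, 255], [0, 0.045, 0.152, -0.025, 0, 0, 255], [0, 0.052, 0.166, -0.065, 0, 0, 255]]}}

```text
time: 12.7
tool_pos: [0.5559, -0.1154, 0.1215]
tool_rot: [-0.173, 0.687, 0.683, 0.175]
contact_force: [-0.3, -2.3, -0.2]
gripper_width: -0.001
```

```bash
python3 shot.py 11 side scene wrist
python3 plan.py f11.pkl .66 1.2 .06
python3 - <<'E'
from h import *
p=cv2.imread('pics/scene11.png')[170:300,220:380];cv2.imwrite('pics/scene11c.png',cv2.resize(p,(738,600)))
E
```

```text
12.7 [ 0.55592651 -0.11540702  0.12152125] [-0.17290163  0.6871768   0.68349701  0.17528524] [-0.5440205   0.14109976  1.76861467  0.42411342  1.50788543 -0.62535199] [-0.27184301 -2.33742357 -0.2415681 ]
0.66 0.44 [-0.11   0.128] | [-0.004  0.01   0.014] [-0.038  0.001  0.004]
0.72 0.38 [-0.106  0.135] | [-0.004  0.019  0.027] [-0.078  0.002  0.004]
0.78 0.32 [-0.101  0.141] | [-0.004  0.028  0.039] [-0.118  0.002  0.004]
0.84 0.26 [-0.096  0.147] | [-0.004  0.038  0.051] [-0.158  0.002  0.004]
0.9 0.2 [-0.091  0.153] | [-0.004  0.049  0.062] [-0.198  0.002  0.004]
0.96 0.14 [-0.085  0.158] | [-0.004  0.06   0.073] [-0.238  0.002  0.004]
1.02 0.08 [-0.079  0.163] | [-0.004  0.072  0.083] [-0.278  0.002  0.004]
1.08 0.02 [-0.073  0.167] | [-0.004  0.085  0.092] [-0.318  0.002  0.004]
1.14 0.0 [-0.066  0.171] | [-0.004  0.099  0.099] [-0.332  0.002  0.004]
1.2 0.0 [-0.058  0.174] | [-0.004  0.116  0.105] [-0.332  0.002  0.004]
```

View pics/scene11c.png

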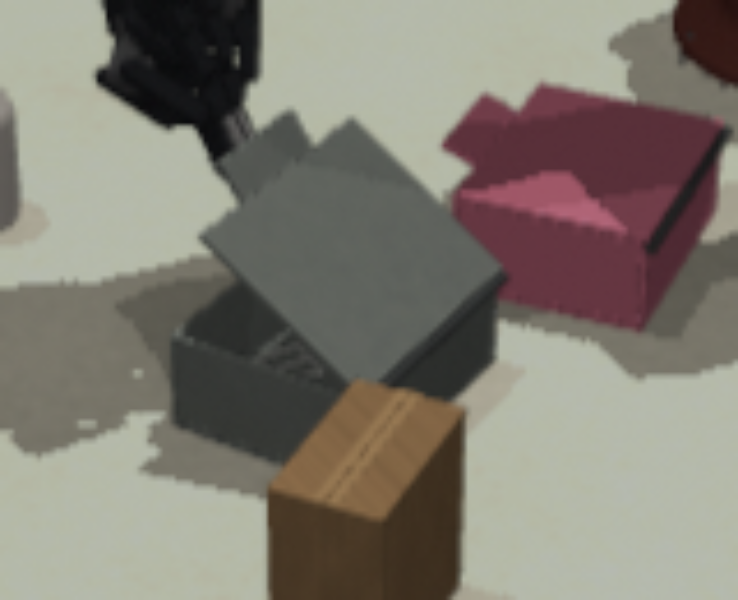

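View pics/wrist11.png

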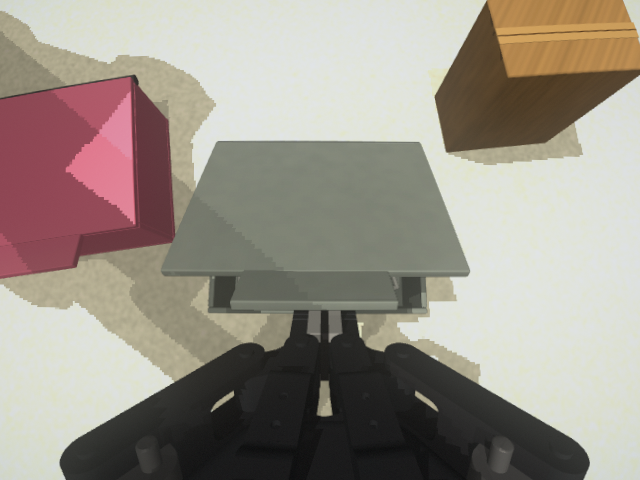

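Lid is at about 0.55 rad, tip hooked under the lip. Continuing along the arc.

{"name": "step_arm", "arguments": {"motion": [[0, 0.01, 0.014, -0.038, 0, 0, 255], [0, 0.019, 0.027, -0.078, 0, 0, 255], [0, 0.028, 0.039, -0.118, 0, 0, 255], [0, 0.038, 0.051, -0.158, 0, 0, 255], [0, 0.049, 0.062, -0.198, 0, 0, 255], [0, 0.06, 0.073, -0.238, 0, 0, 255], [0, 0.072, 0.083, -0.278, 0, 0, 255], [0, 0.085, 0.092, -0.318, 0, 0, 255], [0, 0.099, 0.099, -0.332, 0, 0, 255], [0, 0.116, 0.105, -0.332, 0, 0, 255]]}}

```text
time: 13.85
tool_pos: [0.5556, -0.0565, 0.1735]
tool_rot: [0.0, 0.708, 0.706, 0.002]
contact_force: [0.1, -0.7, -0.2]
gripper_width: -0.005
```

```bash
python3 shot.py 12 side scene wrist
python3 plan.py f12.pkl 1.25 1.85 .05
python3 - <<'E'
from h import *
p=cv2.imread('pics/scene12.png')[140:300,220:400];cv2.imwrite('pics/scene12c.png',cv2.resize(p,(675,600)))
E
```

```text
13.85 [ 0.5556306  -0.05645923  0.17346386] [1.86696670e-05 7.08034779e-01 7.06174020e-01 2.23723835e-03] [-0.2364333  -0.06481275  1.82798733  0.00386753  1.37604782 -0.23454573] [ 0.1342887  -0.6643861  -0.21957075]
1.25 0.0 [-0.051  0.176] | [-0.003  0.011  0.006] [-0.002  0.002  0.002]
1.3 0.0 [-0.044  0.178] | [-0.003  0.025  0.009] [-0.002  0.002  0.002]
1.35 0.0 [-0.037  0.18 ] | [-0.003  0.039  0.012] [-0.002  0.002  0.002]
1.4 0.0 [-0.03   0.181] | [-0.003  0.053  0.015] [-0.002  0.002  0.002]
1.45 0.0 [-0.023  0.182] | [-0.003  0.068  0.016] [-0.002  0.002  0.002]
1.5 0.0 [-0.015  0.182] | [-0.003  0.082  0.017] [-0.002  0.002  0.002]
1.55 0.0 [-0.008  0.182] | [-0.003  0.096  0.017] [-0.002  0.002  0.002]
1.6 0.0 [-0.001  0.182] | [-0.003  0.111  0.016] [-0.002  0.002  0.002]
1.65 0.0 [0.006 0.181] | [-0.003  0.125  0.015] [-0.002  0.002  0.002]
1.7 0.0 [0.013 0.18 ] | [-0.003  0.139  0.013] [-0.002  0.002  0.002]
1.75 0.0 [0.02  0.179] | [-0.003  0.153  0.01 ] [-0.002  0.002  0.002]
1.8 0.0 [0.027 0.177] | [-0.003  0.167  0.007] [-0.002  0.002  0.002]
1.85 0.0 [0.034 0.175] | [-0.003  0.181  0.003] [-0.002  0.002  0.002]
```

View pics/scene12c.png

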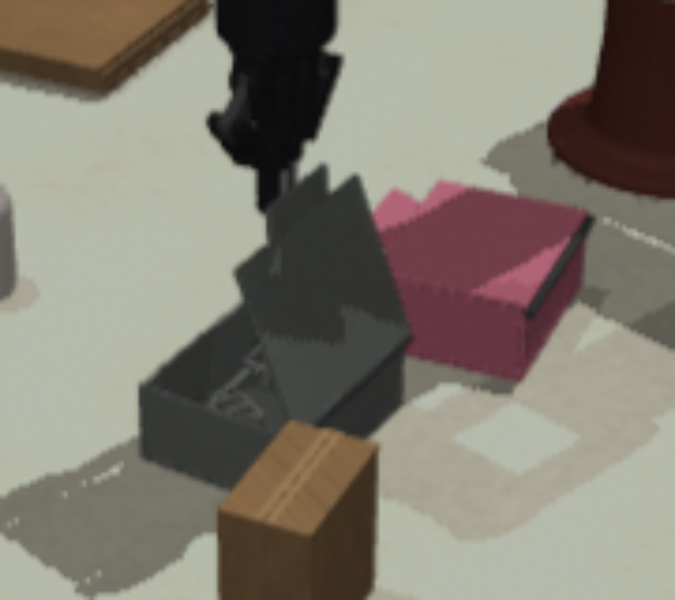

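View pics/wrist12.png

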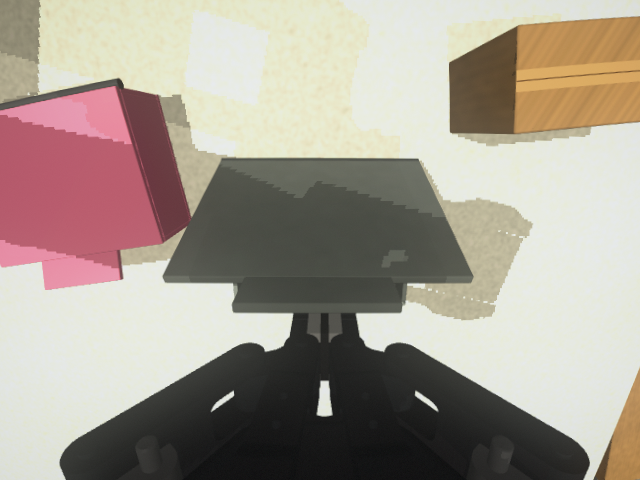

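{"name": "step_arm", "arguments": {"motion": [[0, 0.011, 0.006, 0, 0, 0, 255], [0, 0.025, 0.009, 0, 0, 0, 255], [0, 0.039, 0.012, 0, 0, 0, 255], [0, 0.053, 0.015, 0, 0, 0, 255], [0, 0.068, 0.016, 0, 0, 0, 255], [0, 0.082, 0.017, 0, 0, 0, 255], [0, 0.096, 0.017, 0, 0, 0, 255], [0, 0.108, 0.016, 0, 0, 0, 255], [0, 0.12, 0.015, 0, 0, 0, 255], [0, 0.13, 0.014, 0, 0, 0, 255]]}}

```text
time: 15.0
tool_pos: [0.5559, 0.0081, 0.1806]
tool_rot: [0.001, 0.708, 0.706, 0.002]
contact_force: [-0.1, 0.7, 0.5]
gripper_width: 0.0
```

```bash
python3 shot.py 13 side scene wrist
python3 - <<'E'
from h import *
p=cv2.imread('pics/scene13.png')[140:300,220:400];cv2.imwrite('pics/scene13c.png',cv2.resize(p,(675,600)))
E
```

```text
15.0 [0.55586974 0.00808833 0.18059695] [7.01769508e-04 7.08197179e-01 7.06010925e-01 2.19923936e-03] [-0.12063424 -0.0780383   1.82825884  0.00263427  1.38755074 -0.11801748] [-0.14521857  0.65517797  0.50501736]
```

View pics/scene13c.png

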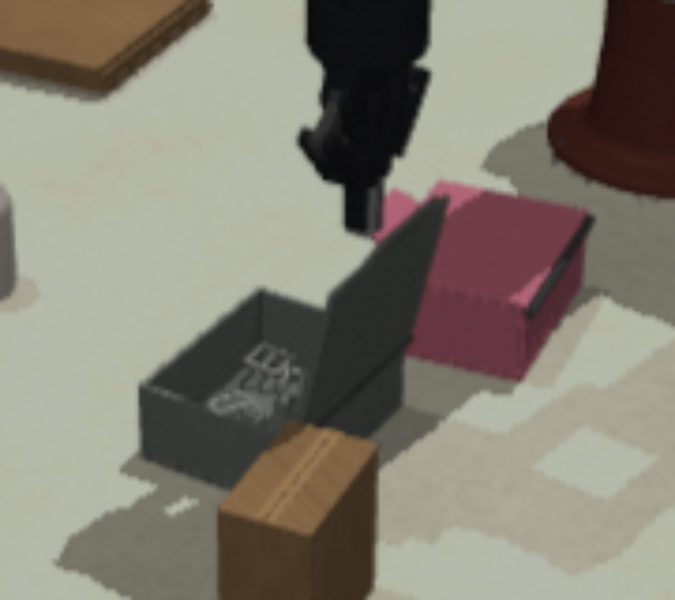

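View pics/wrist13.png

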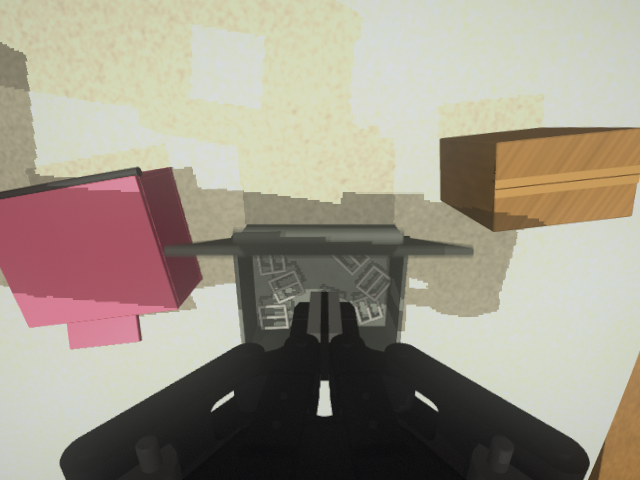

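{"name": "step_arm", "arguments": {"motion": [[0, 0, 0, 0, 0, 0, 255], [0, 0, 0, 0, 0, 0, 255], [0, 0, 0, 0, 0, 0, 255], [0, 0, 0, 0, 0, 0, 255], [0, -0.06, 0.04, 0, 0, 0, 255], [0, -0.12, 0.12, 0, 0, 0, 255], [0, -0.2, 0.2, 0, 0, 0, 255], [0, -0.28, 0.28, 0, 0, 0, 255], [0, -0.36, 0.3, 0, 0, 0, 255], [0, -0.36, 0.3, 0, 0, 0, 255]]}}

```text
time: 16.15
tool_pos: [0.5567, -0.1774, 0.3351]
tool_rot: [0.004, 0.71, 0.704, 0.003]
contact_force: [0.1, 0.5, -0.6]
gripper_width: 0.003
```

```bash
python3 shot.py 14 side scene wrist
python3 - <<'E'
from h import *
p=cv2.imread('pics/scene14.png')[140:300,220:400];cv2.imwrite('pics/scene14c.png',cv2.resize(p,(675,600)))
p=cv2.imread('pics/side14.png')[120:300,190:450];cv2.imwrite('pics/side14c.png',cv2.resize(p,(780,540)))
E
```

```text
16.15 [ 0.55674826 -0.17739343  0.33505784] [0.00446996 0.71017264 0.70400795 0.00276613] [-0.43679519 -0.09122832  1.58434862  0.00210562  1.63817095 -0.42792427] [ 0.11049105  0.46004428 -0.59198952]
```

View pics/scene14c.png

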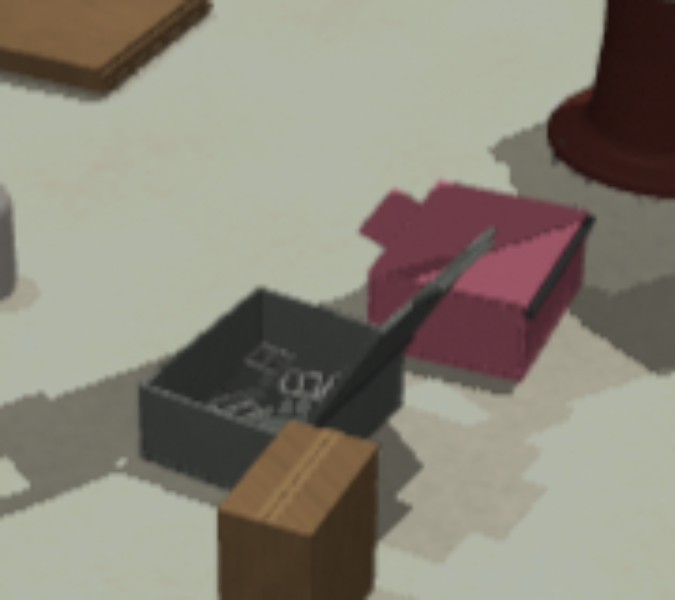

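View pics/side14c.png

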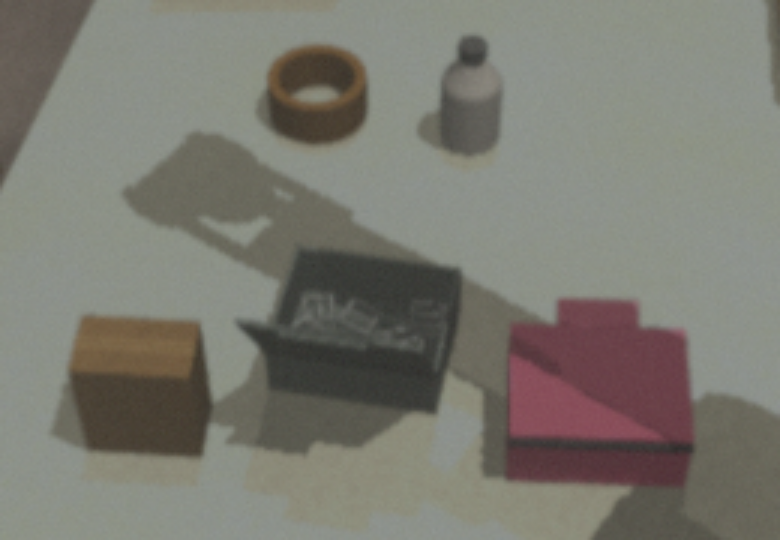

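View pics/wrist14.png

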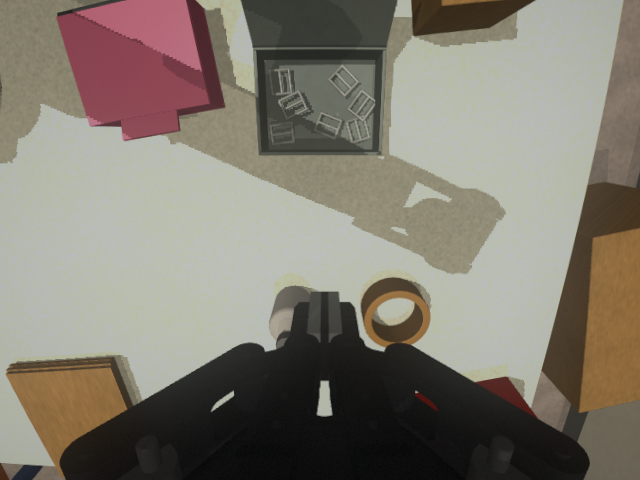

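Run:
```python
from h import *
import pickle
st,d=pickle.load(open('f14.pkl','rb'))
np.set_printoptions(precision=1,suppress=True)
for th in (1.9,2.0,2.1):
    P=[(x,-.12*np.cos(th),.0605+.12*np.sin(th)) for x in (.4775,.6275)]
    q=proj(d['scene'],cam(d['scene']),P); print(th,'scene crop',(q-[220,140])*3.75,'side crop',(proj(d['side'],cam(d['side']),P)-[190,120])*3)
from plant import eyes
f=eyes.grab_frame('side'); a=f['pixels'].astype(int);b=d['side']['pixels'].astype(int)
print('diff',np.abs(a-b)[180:270,200:350].mean(),np.abs(a-b).mean())
F=d['side'];C=cam(F)
print(unproj(F,C,np.array([(82,318),(200,324),(193,378),(70,372)])/3+[190,120],.11).round(3))
f0=pickle.load(open('f0.pkl','rb'))[1]['side']['pixels'].astype(int)
for n,(x,y) in dict(tape=(295,151),glue=(347,155),tray=(225,386)).items(): print(n,np.abs(a-f0)[y-20:y+20,x-20:x+20].mean().round(1))
```

```text
1.9 scene crop [[462.8 200.1]
 [347.9 301.7]] side crop [[429.1 316. ]
 [240.7 288.9]]
2.0 scene crop [[477.6 210.4]
 [363.7 313. ]] side crop [[426.4 330.5]
 [237.6 303.2]]
2.1 scene crop [[491.6 222. ]
 [378.8 325.7]] side crop [[423.9 345.5]
 [234.7 317.9]]
diff 2.1597037037037037 2.2315342881944447
[[0.8 0.  0.1]
 [0.7 0.  0.1]
 [0.7 0.1 0.1]
 [0.8 0.1 0.1]]
tape 26.8
glue 6.9
tray 5.5
```

```bash
python3 -c "
from plant import manip,monitor
print(manip.job_done()); print(monitor.state()['time'])"
```

```text
the job is handed in; nothing more can be done
None
the job is handed in; nothing more can be done
```

The carton now stands upright past the far (+x) end of the grey box, and the lid lies fully open on its stop. I handed the job in at about 16 s, with the robot touching nothing.

- **Carton:** I pushed it with the closed fingertips. Its nearest edge ended at x of about 0.663 m, and the box ends at about 0.627 m, so it clears the box by about 35 mm. The wrist and scene cameras agreed on this to within a few millimetres.
- **Lid:** I hooked the fingertips under the lip from the front and swung the lid past its balance point, then let it fall open on its own. The scene camera picture fits the full 2.1 rad, and nothing moved between the last two pictures.
- **Bystanders:** The tape roll sits at the same pixel as before, and the glue bottle and tray look unchanged. A plain picture difference flagged the tape, but only because the gripper was in front of it in the first picture.
- **One correction:** In the first part of the push a finger knuckle seems to have pressed on the carton's top edge, with about 7 N sideways and 7 N downward. I backed off, turned the gripper a quarter turn and pushed the rest with the tips. An upward force of 5–6 N remained that I did not explain. The carton stayed upright throughout.
- **Forces:** The largest reading I saw at the end of a move was about 10 N.

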